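# Spin-test a rebuilt belt spindle and stop it on its timing notch

## Task

The spindle unit on the bench has new bearings. With a fingertip, flick its toothed-belt pulley spinning, in either direction, and let it run freely by itself for at least two seconds; then, while it is still turning, brake it with the fingertip and leave it standing with the notch in its rim opposite the pointer, easing it round with the fingertip if it stopped short. Do not shove, lift or tip the unit, and leave the other things on the bench where they are.

Things in the scene. Friction and masses are not known exactly. Their poses are not given: they have to be found in the camera images.
- unit: the spindle unit, 7 kg plus the pulley, standing loose on the bench: grey cast foot 190 x 150 x 16 mm, round ribbed bearing housing 92 to 104 mm across and 90 mm high, and above it the pulley on an upright shaft. Origin: on the shaft's axis at the underside of the foot. x axis: from the shaft towards the pointer; z up. The foot reaches from x -81 to +109 mm and 75 mm to either side
- pulley: the toothed-belt pulley, about 1.5 kg with its shaft, flat face up, 152 mm across its dark flanges, 36 mm high. Its face (aluminium, with the top flange around it) is one flat, flush surface 134 mm above the bench, free of anything standing up from it (the middle screw and three small holes are flush). Origin on the axis at the bottom of the unit; its x axis points to the notch
- face (a point): the middle of the pulley's flat top face, on the axis of rotation
- notch (a point): the timing notch: the only cut in the dark top flange, 14 mm wide, 14 mm deep radially and 3 mm through; a short scribed line lies behind it on the face. The point is the middle of its mouth at the rim, 76 mm from the axis, level with the face
- pointer_tip (a point): the tip of the fixed pointer, a bent steel strip 24 mm wide that rises from the foot beside the pulley and tapers to a 2.4 mm wide tip, level with the face, 80 mm from the axis (4 mm outside the rim). Nothing of the pointer stands higher than the face
- spindle (a joint): turn of the pulley in rad, counted on over full turns, growing anticlockwise seen from above; the notch is at the pointer at 0 and every multiple of 2 pi. No stops. Free-running: from 3 rad/s it coasts for about 5 to 8 s; with light downward pressure a fingertip grips the face by friction and drives or stops it at once
- old_bearing_mid (a point): the centre of an old ball bearing lying flat, 62 mm across, 16 mm high; to be left alone
- grease_tin_mid (a point): the centre of a round grease tin, 79 mm across, 62 mm high; to be left alone
- carton_mid (a point): the centre of a flat cardboard bearing carton 66 x 66 x 22 mm; to be left alone
- wrench: a steel open-end wrench 170 mm long lying flat along its x axis; to be left alone

How it is judged:
By the outcome, as a careful person would: the job done as asked, in the order asked, and still so for the second after the job is handed in, with the robot touching nothing.
It also fails if it takes over 54 s, if anything falls off the work surface, if the arm or the gripper's body presses on something with over 40 N, if the wrist force passes 120 N, or if a joint passes its speed limit or range.

## Robot

A 6-joint arm with a two-finger parallel gripper is mounted at the origin on the work surface. World frame = base frame: x ahead of the robot, y to its left, z up, the work surface at z = 0. Lengths are in m, angles in rad, forces in N, time in s.
With the tool pointing down it reaches from about 0.375 to 0.9 m from the base axis. Payload 3.1 kg.
Tool frame: the origin (TCP) lies at the very end of the fingers, on their centre line; the grasp point (between the pads) lies 19 mm behind it; z points along the fingers, y is the direction in which the jaws open and shut (so a half turn about z gives the same grasp; the last joint's range is limited). The gripper opens to 87 mm and grips with 3 to 60 N. Pads are 19 mm wide; open, the fingers measure 117 mm over their backs; the gripper's body (75 mm by 190 mm) begins 51 mm behind the grasp point.
Start: joints at [-1.433, 0.527, 1.433, -0, 1.181, -0.178], TCP at [0.195, -0.594, 0.223] pointing down, gripper open.
Joint ranges: [-3.08, 3.08], [-0.75, 2.2], [0.22, 2.44], [-1.43, 4.57], [0, 2.65], [-2.85, 2.85]. Speed limits (rad/s): [2.79, 2.79, 3.14, 3.14, 3.14, 3.14].

## Interface

Orientations are given as [roll, pitch, yaw] about the fixed x, y, z axes, in that order (R = Rz(yaw) Ry(pitch) Rx(roll)).
In Python, from workcell import read_state, camera, workorder, trace gives the robot as it stands.
- The arm moves only by the tool jog_arm, never from a script. Its argument "commands" is a list of rows, each a list of 3 entries, a list of its own where there are three numbers: the gripper's target within -1 to 1 (shut at 1, half-way at 0, fully open at -1), then the shift along the tool's x, y, z in mm, then the turn about the tool's z in degrees. In form: [[fingers, [dx, dy, dz], turn], ...]. A call has 1 to 8 rows; each row shifts and turns the commanded pose from where the row before left it, along the tool's axes as they then stand; what a row does not reach is not made up. A row lasts 1/12 s, in which the tool goes at most 41.7 mm and 7.16 degrees, less where a joint would pass 70% of its speed; a pose out of reach is approached as far as the arm can. A call with a gripper value outside its range is refused whole. The fingers move at their own pace and stop on an object; "force" is the grip in N (left out, the last holds). Time passes only in rows, so rows that do not move let the fingers close. It gives the time, the measured TCP pose, the force and the opening at its end, in the units of the state.
- read_state(): the state, without advancing time (a new reading comes with each control period).
- camera(name): name is "side" or "top"; returns a dict with "img" (400x640x3 uint8, red, green, blue), "z_map" (400x640 float32, m along the optical axis (not along the pixel's ray), 0 where there is no reading), "intrinsics" (3x3 intrinsics, pixels), "rvec" (rotation vector, rad) and "tvec" (3), from world to camera coordinates, as OpenCV has them. Camera axes: x right, y down, z forward; pixel columns grow to the right and rows downward; lengths in m; the calibration is good to about 2 mm. A picture is of the moment at which its call begins.
- workorder.sign_off(): hands the job in, once; it reports no verdict.
Trained networks look in a picture, given as the dict that the camera call returned (one of the last four; its "shot" number tells which), for a name from the list of things; names that differ only in an ending like _2 or _b are one class to them, and where a whole thing is asked for, a point or a joint stands for the part that bears it (a point fixed in the world has none). Each returns a list of dicts, best first, with "confidence" (0 to 1); they miss things now and then, are a little off and sometimes report something else, mostly with a low value. They report only what shows in the picture. A call takes as long as a camera call.
- trace(picture, thing): "pixels" (400x640 bool, what is visible of it) and "rect" ([left, top, width, height] in pixels, round what is visible of it).
The state is a dict: "t": time; "qpos": joint angles; "joint_velocities": joint speeds; "joint_efforts": joint torques, N m; "eef_pos": TCP position; "tcp_rot": TCP orientation; "force": force on the tool from outside, world axes, zero at the start; "moment": the same for the moment, N m; "opening": finger opening in m.
Only numpy, scipy, OpenCV 4.12 (cv2) and the standard library are available. Lean on these libraries where they do the work, as an engineer would, in place of code of your own. Each camera call takes 0.05 s, during which the arm holds its last target.

## Working session

There is one attempt and no reset: what is moved stays moved. The work goes in short steps, Python scripts to look and compute and a tool call to move; the robot and the scene stay as the last step left them, time stands still between calls to the robot, and variables do not carry over. Pictures are saved under pics/ and viewed, and the job is handed in when it is done.

Besides the shell and the picture viewer there is one more tool, called after "Call:" as name(argument=value, ...), one argument or row to a line, values as JSON. jog_arm: Moves the arm, as the interface text tells. Its arguments: {"type":"object","properties":{"commands":{"type":"array","items":{"type":"array"}},"force":{"type":"number"}},"required":["commands"]}

```bash
mkdir -p pics; ls; cat > h.py <<'E'
import numpy as np, cv2
from workcell import read_state, camera, workorder, trace
def save(c,n): cv2.imwrite('pics/'+n,cv2.cvtColor(c['img'],cv2.COLOR_RGB2BGR))
def RT(c):
    R,_=cv2.Rodrigues(np.array(c['rvec'],float)); return R,np.array(c['tvec'],float).ravel()
def cloud(c):
    R,t=RT(c);K=np.array(c['intrinsics']);z=c['z_map'];v,u=np.mgrid[:400,:640]
    p=np.stack([(u-K[0,2])/K[0,0]*z,(v-K[1,2])/K[1,1]*z,z],-1)
    return (p-t)@R
def onplane(c,uv,h):
    R,t=RT(c);K=np.array(c['intrinsics']);uv=np.atleast_2d(np.array(uv,float))
    d=np.c_[(uv[:,0]-K[0,2])/K[0,0],(uv[:,1]-K[1,2])/K[1,1],np.ones(len(uv))]@R
    o=-R.T@t; s=(h-o[2])/d[:,2]; return o+s[:,None]*d
def proj(c,p):
    return cv2.projectPoints(np.atleast_2d(np.array(p,float)),np.array(c['rvec'],float),np.array(c['tvec'],float),np.array(c['intrinsics'],float),None)[0][:,0]
E
python3 - <<'E'
from h import *
s=read_state();print(s)
for n in('top','side'):
    c=camera(n);save(c,n+'0.png')
    for th in('unit','pulley','notch','pointer_tip','wrench','grease_tin_mid','carton_mid','old_bearing_mid'):
        r=trace(c,th);P=cloud(c)
        for d in r[:2]: 
            m=d['pixels']&(c['z_map']>0); print(n,th,round(d['confidence'],2),d['rect'],np.median(P[m],0).round(3) if m.any() else None)
E
```

```text
pics
{'t': 0.0, 'qpos': array([-1.43248392e+00,  5.28492253e-01,  1.43387214e+00,  6.80611910e-06,
        1.18139066e+00, -1.78482239e-01]), 'joint_velocities': array([ 0.00029439, -0.00112559, -0.00014273, -0.00062564,  0.00086017,
       -0.00055157]), 'joint_efforts': array([-1.37560387e-04, -4.40039885e+01, -1.76589417e+01,  6.32290402e-02,
        5.82777383e-02, -1.50769729e-04]), 'eef_pos': array([ 0.19464147, -0.5931649 ,  0.2215652 ]), 'tcp_rot': array([-3.13946572e+00, -3.90095394e-04,  3.16791644e-01]), 'force': array([0.01427513, 1.14843204, 0.38821794]), 'moment': array([-0.03075775, -0.01352823, -0.00970566]), 'opening': 0.08727851989106185}
top unit 0.61 [344.2, 155.9, 101.8, 104.1] [ 0.543 -0.083  0.132]
top pulley 0.85 [367.9, 163.3, 77.8, 78.4] [ 0.537 -0.095  0.133]
top notch 0.94 [365.8, 168.9, 77.8, 73.9] [ 0.537 -0.095  0.133]
top pointer_tip 0.94 [345.0, 156.8, 102.8, 105.2] [ 0.542 -0.083  0.132]
top wrench 0.7 [345.7, 111.2, 42.8, 60.8] [ 0.7   -0.021  0.006]
top carton_mid 0.63 [344.5, 155.6, 103.7, 105.1] [ 0.541 -0.083  0.132]
top carton_mid 0.6 [345.9, 269.8, 37.5, 35.7] [ 0.37  -0.013  0.021]
top old_bearing_mid 0.88 [304.7, 224.2, 30.3, 22.4] [0.485 0.083 0.015]
side unit 0.88 [312.0, 136.1, 83.8, 86.3] [ 0.532 -0.06   0.099]
side unit 0.5 [272.4, 168.6, 30.7, 42.0] [ 0.693 -0.012  0.007]
side pulley 0.95 [326.1, 136.0, 67.6, 52.8] [ 0.529 -0.076  0.133]
side notch 0.93 [330.0, 136.1, 61.1, 50.6] [ 0.529 -0.076  0.133]
side pointer_tip 0.59 [313.2, 141.3, 79.8, 77.1] [ 0.531 -0.06   0.099]
side wrench 0.88 [273.4, 170.1, 30.4, 39.9] [ 0.698 -0.016  0.007]
side grease_tin_mid 0.41 [350.8, 130.7, 28.1, 9.0] [ 0.612 -0.271  0.061]
side grease_tin_mid 0.22 [329.4, 133.4, 61.5, 53.8] [ 0.53  -0.075  0.133]
side carton_mid 0.79 [391.4, 227.3, 31.9, 31.3] [ 0.366 -0.002  0.021]
side old_bearing_mid 0.57 [326.7, 235.8, 26.4, 23.7] [0.482 0.091 0.016]
```

```bash
python3 - <<'E'
import cv2
for n in('top','side'):
    i=cv2.imread(f'pics/{n}0.png'); cv2.imwrite(f'pics/{n}0z.png',cv2.resize(i[100:320,260:520],None,fx=3,fy=2.7,interpolation=cv2.INTER_CUBIC)[:594])
E
```

```text
(no output)
```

View pics/top0.png

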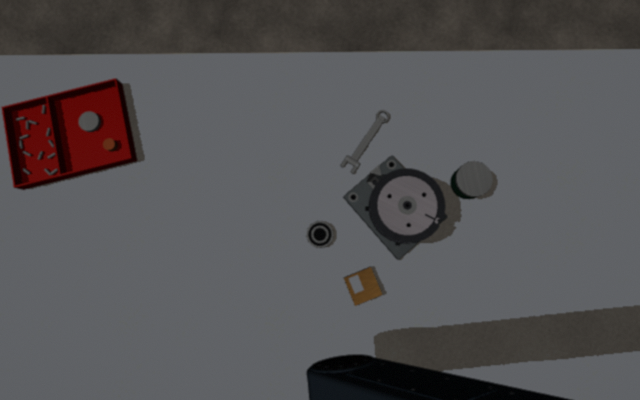

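View pics/side0.png

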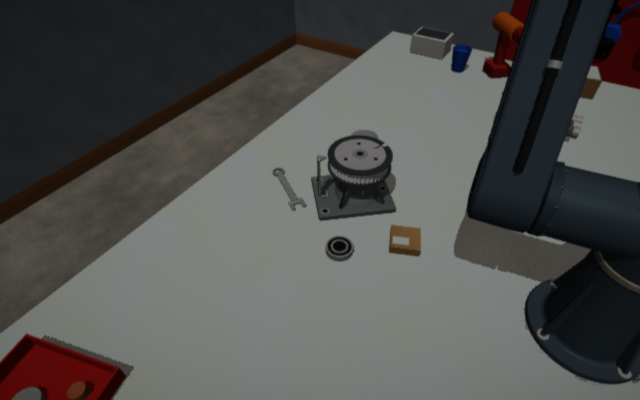

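```bash
python3 - <<'E'
import cv2
i=cv2.imread(f'pics/top0.png'); cv2.imwrite(f'pics/topzz.png',cv2.resize(i[150:265,335:455],None,fx=5,fy=5,interpolation=cv2.INTER_CUBIC))
E
```

```text
(no output)
```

View pics/topzz.png

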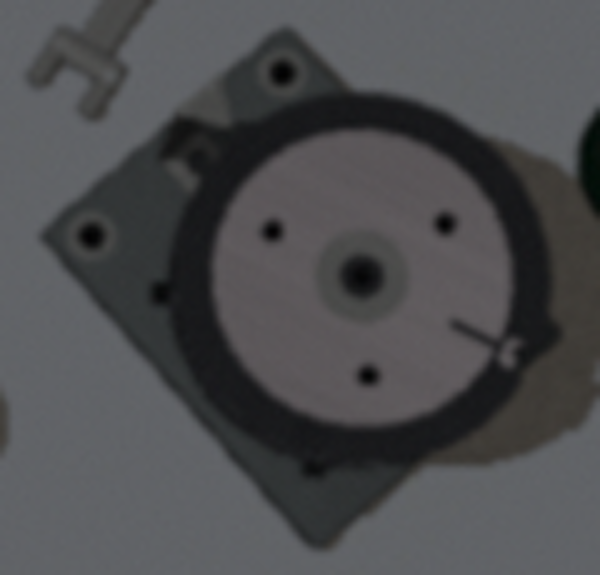

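```bash
cat > geo.py <<'E'
from h import *
def rectify(c,h,cen,R=0.13,px=2200.):
    n=int(2*R*px); g=np.linspace(-R,R,n)
    # image: col -> -y , row -> -x
    X,Y=np.meshgrid(g,g); P=np.stack([cen[0]-Y,cen[1]-X,np.full_like(X,h)],-1).reshape(-1,3)
    uv=proj(c,P).reshape(n,n,2).astype(np.float32)
    return cv2.remap(cv2.cvtColor(c['img'],cv2.COLOR_RGB2BGR),uv[...,0],uv[...,1],cv2.INTER_CUBIC)
E
python3 - <<'E'
from geo import *
for n in('top','side'):
    c=camera(n)
    g=cv2.cvtColor(c['img'],cv2.COLOR_RGB2GRAY)
    # face: bright aluminium blob in pulley mask
    m=trace(c,'pulley')[0]['pixels']
    d=cv2.erode(m.astype(np.uint8),np.ones((3,3)))>0
    th,_=cv2.threshold(g[d].reshape(-1,1),0,255,cv2.THRESH_OTSU)
    b=(m&(g>th)).astype(np.uint8)
    P=cloud(c); b&=((abs(P[...,2]-.134)<.006)).astype(np.uint8)
    cs,_=cv2.findContours(b,cv2.RETR_EXTERNAL,cv2.CHAIN_APPROX_NONE)
    k=cv2.convexHull(max(cs,key=cv2.contourArea))[:,0].astype(float)
    w=onplane(c,k,.134)[:,:2]
    (cx,cy),r=cv2.minEnclosingCircle(w.astype(np.float32))
    A=np.c_[2*w,np.ones(len(w))];s=np.linalg.lstsq(A,(w**2).sum(1),rcond=None)[0]
    print(n,th,'lsq',s[:2],np.sqrt(s[2]+s[0]**2+s[1]**2),'enc',cx,cy,r)
    o=-RT(c)[0].T@RT(c)[1];print('cam at',o.round(3))
    for h in(.134,.016):
        im=rectify(c,h,(.537,-.096)); im=cv2.convertScaleAbs(im,alpha=1.8)
        cv2.imwrite(f'pics/r_{n}_{int(h*1000)}.png',im)
E
```

```text
top 57.0 lsq [ 0.53738052 -0.09555497] 0.059783599635445606 enc 0.5376462936401367 -0.09561086446046829 0.06021742522716522
cam at [0.43  0.049 1.071]
side 67.0 lsq [ 0.53854589 -0.09683837] 0.06019646395959614 enc 0.5365701913833618 -0.09879092872142792 0.06335024535655975
cam at [0.208 0.586 0.705]
```

View pics/r_top_134.png

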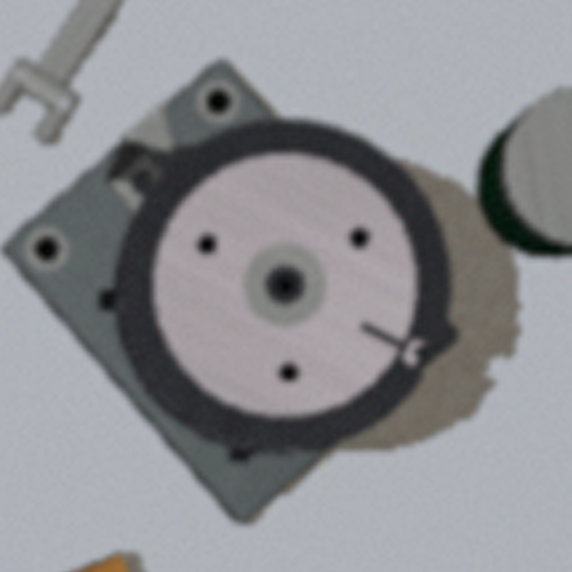

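View pics/r_side_134.png

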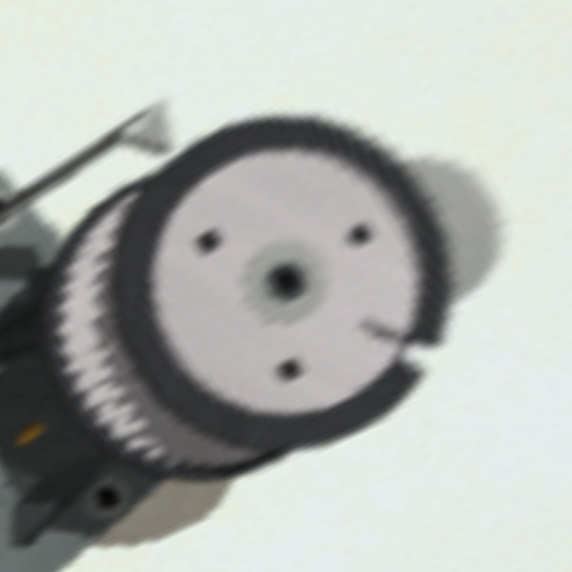

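View pics/r_top_16.png

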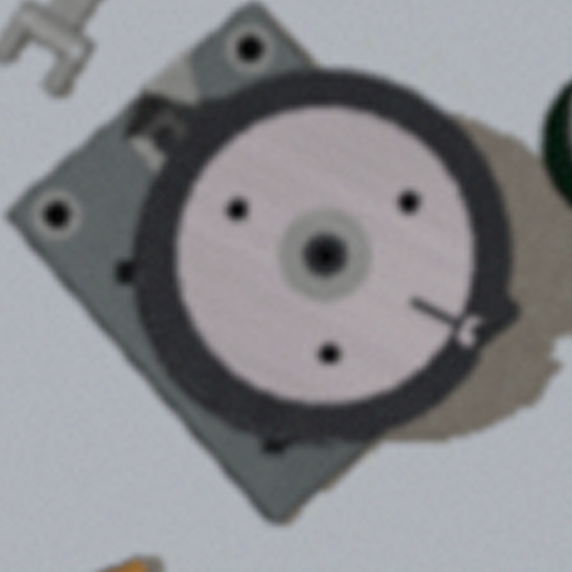

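```bash
cat >> geo.py <<'E'
CEN=(.5375,-.0958)
def notch_angle(c,cen=None,dbg=False):
    """world angle deg of notch from 3 holes (mod 120) and scribe/notch darkness"""
    PX=4000.;R=.08;cen=cen or CEN
    im=cv2.cvtColor(rectify(c,.134,cen,R,PX),cv2.COLOR_BGR2GRAY).astype(np.float32)
    # refine centre by face circle
    f=cv2.GaussianBlur(im,(0,0),4)
    n=im.shape[0];m0=(n-1)/2
    def pol(im,cx,cy,rad,N=1440):
        a=np.deg2rad(np.arange(N)*360/N); # world angle: x=-row, y=-col
        r=np.asarray(rad)*PX
        mx=(cx-np.outer(r,np.sin(a))).astype(np.float32);my=(cy-np.outer(r,np.cos(a))).astype(np.float32)
        return cv2.remap(im,mx,my,cv2.INTER_LINEAR)
    cx=cy=m0
    for _ in range(4):
        rr=np.linspace(.054,.068,57);p=pol(f,cx,cy,rr,360)
        g=np.diff(p,axis=0);i=g.argmin(0);re=(rr[i]+rr[i+1])/2
        a=np.deg2rad(np.arange(360));ok=abs(re-np.median(re))<.002
        s=np.linalg.lstsq(np.c_[np.ones(ok.sum()),np.cos(a[ok]),np.sin(a[ok])],re[ok],rcond=None)[0]
        cx-=s[2]*PX;cy-=s[1]*PX
    off=(-(cy-m0)/PX,-(cx-m0)/PX)
    h=pol(im,cx,cy,np.linspace(.037,.043,9)).mean(0)
    d=np.median(h)-h; d[d<0]=0
    a=np.deg2rad(np.arange(1440)/4)
    z=np.sum(d*np.exp(3j*a)); base=np.rad2deg(np.angle(z))/3
    l=pol(im,cx,cy,np.linspace(.05,.056,9)).mean(0); l=np.median(l)-l
    sc=[]
    for k in range(3):
        t=base+60+120*k; idx=(np.round((t+np.arange(-4,4.1,.25))*4).astype(int))%1440; sc.append(l[idx].max())
    k=int(np.argmax(sc)); t=(base+60+120*k+180)%360-180
    idx=(np.round((t+np.arange(-8,8.1,.25))*4).astype(int))%1440;w=np.clip(l[idx]-.3*l[idx].max(),0,None)
    ts=t+(w*np.arange(-8,8.1,.25)).sum()/w.sum()
    return t,ts,(cen[0]+off[0],cen[1]+off[1]),np.round(sc,1),s[0]
E
python3 - <<'E'
from geo import *
c=camera('top');print(notch_angle(c));s=camera('side');print(notch_angle(s))
g=cv2.cvtColor(rectify(c,.016,CEN,.13,2200),cv2.COLOR_BGR2GRAY).astype(np.float32);g=cv2.GaussianBlur(g,(0,0),2.)
def edge(p,q,lo=.1,hi=.9,w=14):
    p=np.array(p,float);q=np.array(q,float);u=(q-p)/np.linalg.norm(q-p);n=np.array([-u[1],u[0]]);pts=[]
    for f in np.linspace(lo,hi,60):
        b=p+f*(q-p);o=np.arange(-w,w+.1,.5)
        l=cv2.remap(g,(b[0]+o*n[0]).astype(np.float32)[None],(b[1]+o*n[1]).astype(np.float32)[None],cv2.INTER_LINEAR)[0]
        d=abs(np.gradient(l));i=d.argmax();pts.append(b+o[i]*n)
    pts=np.array(pts,np.float32)
    v=cv2.fitLine(pts,cv2.DIST_HUBER,0,.01,.01).ravel();res=(pts-v[2:])@np.array([-v[1],v[0]])
    return v,np.abs(res).mean()
v,r=edge((8,215),(278,525));print('long edge ang',np.rad2deg(np.arctan2(v[0],v[1]))%180,r)
v,r=edge((8,215),(255,0),.1,.9);print('short edge perp',(np.rad2deg(np.arctan2(v[0],v[1]))+90)%180,r)
for n,cc in(('t',c),('s',s)):
    uv=proj(cc,[CEN[0]+.06,CEN[1]+.0525,.134])[0].round().astype(int);print(n,uv)
    z=cc['img'][uv[1]-16:uv[1]+17,uv[0]-18:uv[0]+19,::-1];cv2.imwrite(f'pics/tip_{n}.png',cv2.convertScaleAbs(cv2.resize(z,None,fx=16,fy=16,interpolation=cv2.INTER_CUBIC),alpha=1.7))
E
```

```text
(np.float64(-117.22890039204572), np.float64(-117.51148785107048), (np.float64(0.5374516994451902), np.float64(-0.0955651382169588)), array([ 1. ,  0.1, 42.3], dtype=float32), np.float64(0.05997806039155539))
(np.float64(-117.3702239756127), np.float64(-116.96951868870909), (np.float64(0.5386511990931423), np.float64(-0.09571829277557281)), array([ 0.5,  3.3, 38.7], dtype=float32), np.float64(0.05999027777777784))
long edge ang 40.72558 0.47854087
short edge perp 40.815308 1.4640694
t [380 175]
s [326 157]
```

View pics/tip_t.png

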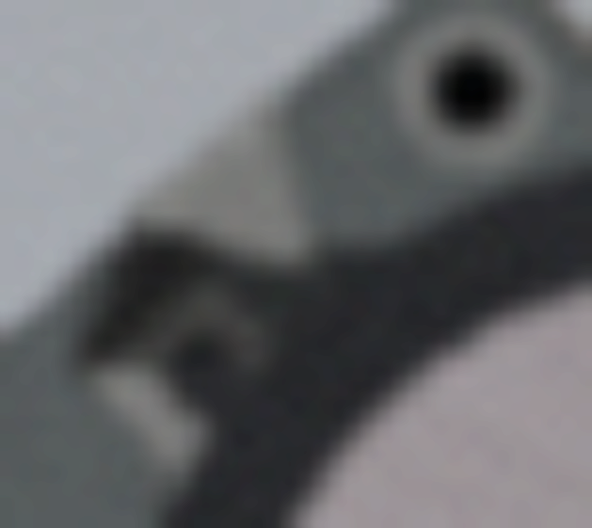

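View pics/tip_s.png

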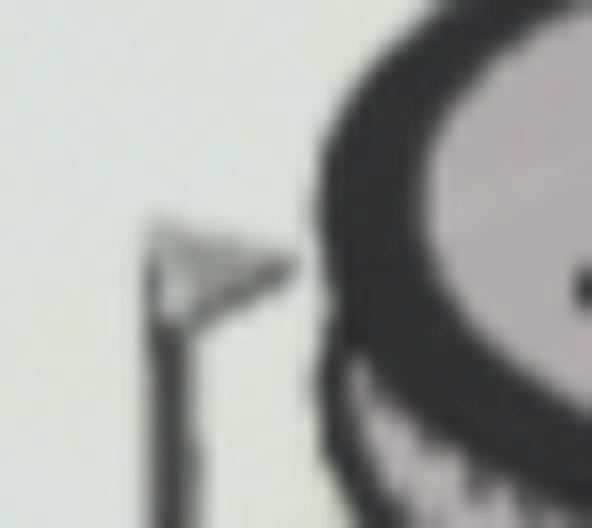

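```bash
python3 - <<'E'
from geo import *
for n,uv,ce in(('top',(380.7,174.9),(.53745,-.09557)),('side',(326.3,156.9),(.53865,-.09572))):
    c=camera(n);p=onplane(c,[uv],.134)[0];d=p[:2]-ce;print(n,p,np.hypot(*d),np.rad2deg(np.arctan2(d[1],d[0])))
print(read_state()['t'])
E
```

```text
top [ 0.59865519 -0.04392405  0.134     ] 0.08008357735361772 40.15822797446759
side [ 0.59781708 -0.04329283  0.134     ] 0.0790528377632494 41.54373047429746
1.3
```

Call:
jog_arm(
  commands=[
    [1,[0,0,0],6.05],
    [1,[0,0,0],6.05],
    [1,[0,0,0],6.05],
    [1,[0,0,0],0],
    [1,[0,0,0],0],
  ],
  force=20,
)

```text
t: 1.72
eef_pos: [0.1947, -0.5939, 0.2226]
tcp_rot: [3.142, 0.0, 0.003]
force: [0.4, -0.2, 0.0]
opening: 0.0615
```

Call:
jog_arm(
  commands=[
    [1,[15,-25,0],0],
    [1,[15,-25,0],0],
    [1,[15,-25,0],0],
    [1,[15,-25,0],0],
    [1,[15,-25,0],0],
    [1,[15,-25,0],0],
    [1,[15,-25,0],0],
    [1,[15,-25,0],0],
  ],
)

```text
t: 2.38
eef_pos: [0.3153, -0.3927, 0.2227]
tcp_rot: [3.141, -0.0, 0.002]
force: [-0.1, 0.7, -0.1]
opening: 0.0082
```

Call:
jog_arm(
  commands=[
    [1,[15,-25,0],0],
    [1,[15,-25,0],0],
    [1,[15,-25,0],0],
    [1,[15,-25,0],0],
    [1,[15,-25,0],0],
    [1,[15,-25,0],0],
    [1,[15,-25,0],0],
    [1,[15,-25,0],0],
  ],
)

```text
t: 3.05
eef_pos: [0.4354, -0.1927, 0.2228]
tcp_rot: [3.141, -0.0, 0.003]
force: [0.1, -0.0, 0.0]
opening: 0.0006
```

```bash
python3 - <<'E'
from geo import *
s=read_state();print(s)
E
```

```text
{'t': 3.05, 'qpos': array([-6.51909532e-01,  3.27656319e-01,  1.79555169e+00,  9.53602567e-06,
        1.01779826e+00,  9.16266407e-01]), 'joint_velocities': array([ 7.48837715e-01,  4.85249008e-02, -8.31354995e-02, -3.37351608e-04,
        2.64553302e-02,  7.43092967e-01]), 'joint_efforts': array([ -2.8067936 , -32.86006093, -14.5267421 ,   0.05890514,
         0.04124431,  -0.49914462]), 'eef_pos': array([ 0.4353796 , -0.1926526 ,  0.22278571]), 'tcp_rot': array([ 3.14124211e+00, -4.70140110e-04,  2.61546330e-03]), 'force': array([ 0.14997288, -0.00212782,  0.04946281]), 'moment': array([-6.97653504e-03, -9.02107381e-03,  3.59230471e-05]), 'opening': 0.0005815997810652598}
```

Call:
jog_arm(
  commands=[
    [1,[8.9,-16.2,4],0],
    [1,[8.9,-16.2,4],0],
    [1,[8.9,-16.2,4],0],
    [1,[8.9,-16.2,4],0],
    [1,[8.9,-16.2,5],0],
    [1,[8.9,-16.2,8],0],
    [1,[8.9,-16.2,10],0],
    [1,[8.9,-16.2,10],0],
  ],
)

```text
t: 3.72
eef_pos: [0.5066, -0.0635, 0.1735]
tcp_rot: [3.141, -0.001, 0.003]
force: [0.9, 0.4, 0.2]
opening: 0.0005
```

Call:
jog_arm(
  commands=[
    [1,[0,0,12],0],
    [1,[0,0,12],0],
    [1,[0,0,8],0],
    [1,[0,0,2],0],
    [1,[0,0,1],0],
    [1,[0,0,1],0],
  ],
)

```text
t: 4.22
eef_pos: [0.5062, -0.0646, 0.1378]
tcp_rot: [3.141, -0.001, 0.0]
force: [-0.5, 0.2, -0.5]
opening: 0.0007
```

Call:
jog_arm(
  commands=[
    [1,[0,0,1],0],
    [1,[0,0,1],0],
    [1,[0,0,0.5],0],
  ],
)

```text
t: 4.47
eef_pos: [0.5061, -0.0645, 0.1354]
tcp_rot: [3.141, -0.001, -0.0]
force: [0.6, 0.8, 0.0]
opening: 0.0004
```

Call:
jog_arm(
  commands=[
    [1,[0,0,0.5],0],
    [1,[0,0,0.5],0],
  ],
)

```text
t: 4.63
eef_pos: [0.5061, -0.0644, 0.1344]
tcp_rot: [3.141, -0.001, -0.0]
force: [-1.3, 1.1, 7.1]
opening: 0.0003
```

Call:
jog_arm(
  commands=[
    [1,[-2.7,2.9,0],0],
    [1,[-4.5,6.4,0],0],
    [1,[-4.5,10.9,0],0],
    [1,[-1.4,14.7,0],0],
    [1,[3.5,14.5,0],0],
    [1,[8.0,12.5,-5],0],
    [1,[8.0,12.5,-20],0],
    [1,[0,10,-30],0],
  ],
)

```text
t: 5.3
eef_pos: [0.5115, -0.1505, 0.1872]
tcp_rot: [-3.14, 0.005, -0.001]
force: [1.0, -0.6, -0.4]
opening: 0.0001
```

```bash
python3 - <<'E'
from geo import *
for k in range(3):
    c=camera('side');t=read_state()['t'];save(c,f's1_{k}.png');print(t,notch_angle(c))
E
```

```text
5.35 (np.float64(-140.6489547155174), np.float64(-139.10950877813826), (np.float64(0.5385295360895879), np.float64(-0.0957267270518255)), array([ 1. , 58.5, -2.2], dtype=float32), np.float64(0.059990277777777816))
5.4 (np.float64(-126.38450653493226), np.float64(-125.43434215561989), (np.float64(0.5385872615348478), np.float64(-0.09584695968062117)), array([ 1.1, 58.4, -0.9], dtype=float32), np.float64(0.060061413917764594))
5.45 (np.float64(-118.64304322328303), np.float64(-118.6242916236868), (np.float64(0.538635326223746), np.float64(-0.09580755599566333)), array([-3.8,  1.3, 58.7], dtype=float32), np.float64(0.06003769539778894))
```

View pics/s1_2.png

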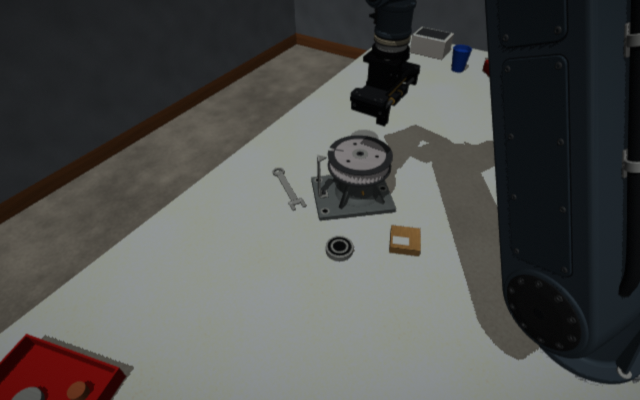

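```bash
python3 - <<'E'
import cv2,numpy as np
ims=[cv2.imread(f'pics/s1_{k}.png')[125:200,310:405] for k in range(3)]
cv2.imwrite('pics/s1z.png',cv2.resize(np.hstack(ims),None,fx=2.8,fy=4,interpolation=cv2.INTER_CUBIC))
E
```

```text
(no output)
```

View pics/s1z.png

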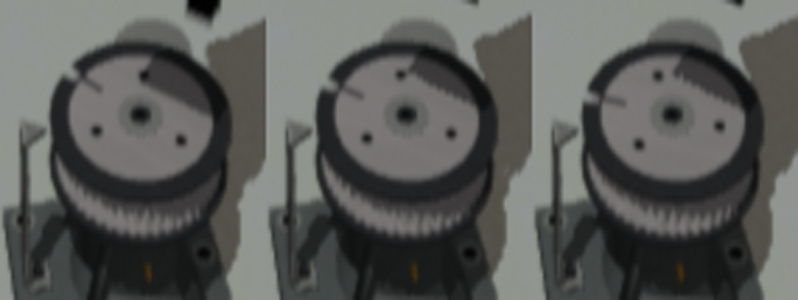

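```bash
cat >> geo.py <<'E'
def notch2(c,cen=(.5386,-.0958)):
    PX=4000.;im=cv2.cvtColor(rectify(c,.134,cen,.08,PX),cv2.COLOR_BGR2GRAY).astype(np.float32)
    m0=(im.shape[0]-1)/2;N=1440;a=np.deg2rad(np.arange(N)/4)
    def ring(r0,r1):
        r=np.linspace(r0,r1,9)*PX
        p=cv2.remap(im,(m0-np.outer(r,np.sin(a))).astype(np.float32),(m0-np.outer(r,np.cos(a))).astype(np.float32),cv2.INTER_LINEAR).mean(0)
        bg=np.array([min(np.median(p[(i+np.arange(-60,-20))%N]),np.median(p[(i+np.arange(20,60))%N])) for i in range(N)])
        return np.clip(bg-p,0,None)/bg
    h=ring(.038,.043);l=ring(.049,.056)
    g=np.arange(N);K=lambda d:np.exp(-.5*((d+N/2)%N-N/2)**2/12.**2)
    kh=sum(K(g-N//2-x*4) for x in(60,180,300)); kl=K(g-N//2)
    f=lambda x,k:np.real(np.fft.ifft(np.fft.fft(x)*np.conj(np.fft.fft(np.roll(k,-N//2)))))
    S=f(np.minimum(h,.5),kh)+f(np.minimum(l,.5),kl)*1.5
    i=S.argmax();w=np.arange(-6,7);q=np.polyfit(w,S[(i+w)%N],2);x=i-q[1]/2/q[0]
    return (x/4+180)%360-180,S.max()
E
python3 - <<'E'
from geo import *
c=camera('side');print(notch2(c),read_state()['t'])
for k in range(3):
    c['img']=cv2.imread(f'pics/s1_{k}.png')[...,::-1].copy();print(notch2(c))
c['img']=cv2.imread(f'pics/side0.png')[...,::-1].copy();print(notch2(c))
c=camera('top');c['img']=cv2.imread(f'pics/top0.png')[...,::-1].copy();print(notch2(c,(.5375,-.0956)))
E
```

```text
(np.float64(26.73312699574501), np.float64(44.25266308773246)) 5.5
(np.float64(-6.270956653894132), np.float64(44.55123875386152))
(np.float64(5.003210594093247), np.float64(44.36653467012309))
(np.float64(16.008031389659152), np.float64(44.47474693831392))
(np.float64(-117.27319919319518), np.float64(48.34501745440341))
(np.float64(-117.52449571157251), np.float64(51.075076697826375))
```

Call:
jog_arm(
  commands=[
    [1,[0,0,0],0],
    [1,[0,0,0],0],
    [1,[0,0,0],0],
    [1,[0,0,0],0],
    [1,[0,0,0],0],
    [1,[0,0,0],0],
    [1,[0,0,0],0],
    [1,[0,0,0],0],
  ],
)

```text
t: 6.22
eef_pos: [0.5123, -0.1486, 0.189]
tcp_rot: [-3.142, 0.0, 0.0]
force: [0.2, -0.1, -0.3]
opening: 0.0007
```

```bash
python3 - <<'E'
from geo import *
for k in range(3):
    t=read_state()['t'];c=camera('side');print(t,notch2(c))
print(read_state()['t'])
E
```

```text
6.2167 (np.float64(-179.4856244069269), np.float64(45.645297886456554))
6.2667 (np.float64(-170.5398992604786), np.float64(45.28336848037106))
6.3167 (np.float64(-161.3711820388234), np.float64(42.951742921589094))
6.3667
```

Call:
jog_arm(
  commands=[
    [1,[-1.6,-9.7,5],0],
    [1,[-1.6,-9.7,5],0],
    [1,[-1.6,-9.7,5],0],
    [1,[-1.6,-9.7,5],0],
    [1,[-1.6,-9.7,5],0],
    [1,[-1.6,-9.7,5],0],
    [1,[-1.6,-9.7,5],0],
    [1,[-1.6,-9.4,5],0],
  ],
)

```text
t: 7.03
eef_pos: [0.4993, -0.0701, 0.1485]
tcp_rot: [-3.141, 0.0, 0.0]
force: [0.6, -0.7, -0.7]
opening: 0.0006
```

```bash
python3 - <<'E'
from geo import *
for k in range(2):
    t=read_state()['t'];c=camera('side');save(c,f's2_{k}.png');print(t,notch2(c))
t=read_state()['t'];c=camera('top');save(c,f't2.png');print(t,notch2(c,(.5375,-.0956)))
print(read_state()['t'],read_state()['eef_pos'])
E
```

```text
7.0333 (np.float64(-159.77603835344166), np.float64(24.079509693954126))
7.0833 (np.float64(-14.424221972874193), np.float64(23.5373680264832))
7.1333 (np.float64(4.947756531792265), np.float64(12.605471685033494))
7.1833 [ 0.49901511 -0.07036945  0.14854184]
```

View pics/s2_1.png

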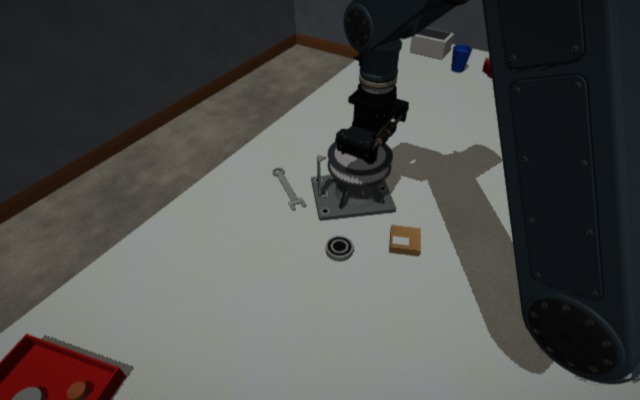

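```bash
python3 - <<'E'
import numpy as np
t=np.array([5.3,5.35,5.4,5.45,6.2167,6.2667,6.3167]);a=np.array([-6.27,5,16,26.73,180.5,189.46,198.63])
from scipy.optimize import curve_fit
# exponential+coulomb similar; quadratic & exp
f1=lambda t,a,w,al:a+w*(t-5.3)+al*(t-5.3)**2/2
f2=lambda t,a,w,k:a+w/k*(1-np.exp(-k*(t-5.3)))
p1,_=curve_fit(f1,t,a);p2,_=curve_fit(f2,t,a,p0=[-6,220,.2])
print(p1,p2)
for x in (7.0333,7.0833,7.1333,7.1833,7.35,7.6,7.85,8,8.1,8.2,8.3,8.4,8.6,8.8,9,9.2,9.4): print(x,f1(x,*p1).round(1),f2(x,*p2).round(1), (p1[1]+p1[2]*(x-5.3)).round(0))
E
```

```text
[ -6.20084834 223.41462756 -43.25136944] [-6.22591393e+00  2.24003166e+02  2.12131823e-01]
7.0333 316.1 318.7 148.0
7.0833 323.4 326.4 146.0
7.1333 330.7 334.0 144.0
7.1833 337.9 341.6 142.0
7.35 360.9 366.2 135.0
7.6 393.3 401.5 124.0
7.85 422.9 435.0 113.0
8 439.4 454.2 107.0
8.1 449.8 466.7 102.0
8.2 459.8 478.9 98.0
8.3 469.4 490.9 94.0
8.4 478.6 502.7 89.0
8.6 495.6 525.4 81.0
8.8 510.8 547.2 72.0
9 524.4 568.0 63.0
9.2 536.2 588.0 55.0
9.4 546.3 607.2 46.0
```

Call:
jog_arm(
  commands=[
    [1,[0,0,5],0],
    [1,[0,0,5],0],
    [1,[0,0,3.4],0],
    [1,[0,0,1.6],0],
    [1,[0,0,0],0],
    [1,[0,0,0],0],
  ],
)

```text
t: 7.68
eef_pos: [0.4995, -0.0717, 0.1344]
tcp_rot: [-3.142, -0.0, -0.001]
force: [-1.4, 0.1, 5.1]
opening: 0.0004
```

```bash
python3 - <<'E'
from geo import *
for k in range(2):
    t=read_state()['t'];c=camera('side');save(c,f's3_{k}.png');print(t,notch2(c))
c=camera('top');save(c,'t3.png')
print(read_state()['t'],read_state()['eef_pos'],read_state()['force'])
a=cv2.imread('pics/s3_1.png')[110:210,300:420];b=cv2.imread('pics/t3.png')[150:250,335:455]
cv2.imwrite('pics/j3.png',cv2.resize(np.hstack([a,b]),None,fx=3.3,fy=3.3,interpolation=cv2.INTER_CUBIC))
E
```

```text
7.6833 (np.float64(148.4937987690256), np.float64(38.6845416728773))
7.7333 (np.float64(148.3765506806609), np.float64(38.582285682567004))
7.8333 [ 0.4995483  -0.07170558  0.13438162] [-1.78246467 -0.07079199  5.70883356]
```

View pics/j3.png

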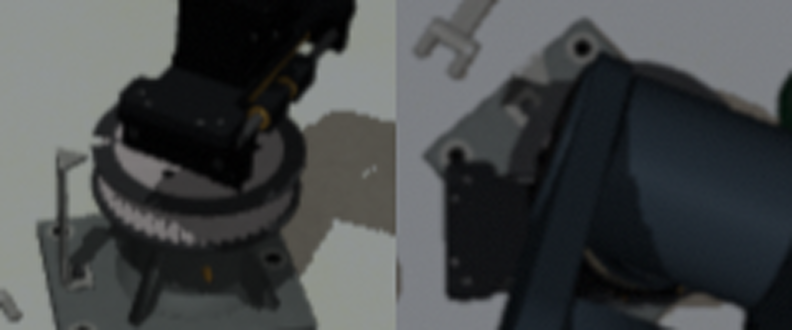

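Call:
jog_arm(
  commands=[
    [1,[-0.7,1.1,0],0],
    [1,[-1.2,2.3,0],0],
    [1,[-1.2,2.6,0],0],
    [1,[-0.8,1.8,0],0],
    [1,[-0.4,1.0,0],0],
    [1,[0,0,0],0],
    [1,[0,0,0],0],
  ],
)

```text
t: 8.42
eef_pos: [0.4957, -0.0808, 0.1344]
tcp_rot: [3.141, -0.001, -0.0]
force: [-0.5, 0.3, 4.9]
opening: 0.0006
```

Call:
jog_arm(
  commands=[
    [1,[0,0,-0.5],0],
    [1,[0,0,-1],0],
    [1,[0,0,-3],0],
    [1,[0,0,-10],0],
    [1,[0,10,-20],0],
    [1,[0,25,-20],0],
    [1,[0,25,0],0],
    [1,[0,25,0],0],
  ],
)

```text
t: 9.08
eef_pos: [0.496, -0.1663, 0.19]
tcp_rot: [3.14, -0.003, 0.001]
force: [-0.4, 0.5, -0.7]
opening: 0.0006
```

```bash
python3 - <<'E'
from geo import *
for k in range(2):
    t=read_state()['t'];c=camera('side');save(c,f's4_{k}.png');print(t,notch2(c))
c=camera('top');save(c,'t4.png');print(notch2(c,(.5375,-.0956)))
print(read_state()['t'],read_state()['eef_pos'],read_state()['force'])
a=cv2.imread('pics/s4_1.png')[110:210,300:420];b=cv2.imread('pics/t4.png')[150:250,335:455]
cv2.imwrite('pics/j4.png',cv2.resize(np.hstack([a,b]),None,fx=3.3,fy=3.3,interpolation=cv2.INTER_CUBIC))
E
```

```text
9.0833 (np.float64(38.99331448121828), np.float64(45.55282644087661))
9.1333 (np.float64(38.99152511871179), np.float64(45.625504287793255))
(np.float64(38.98534505509656), np.float64(37.039026324731935))
9.2333 [ 0.49534841 -0.16671     0.18861965] [-0.03954687  0.25726055 -0.47758665]
```

View pics/j4.png

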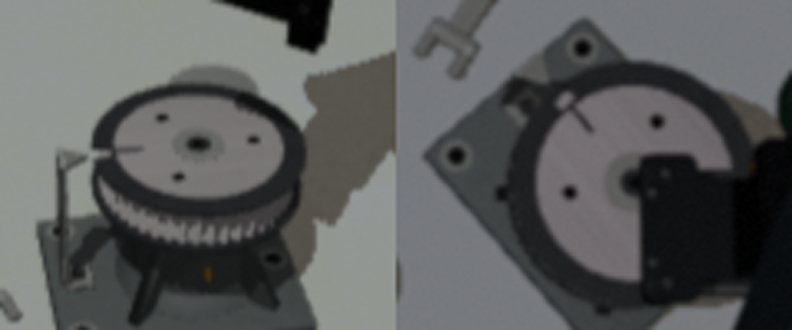

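```bash
cat >> geo.py <<'E'
def edges(c):
    g=cv2.cvtColor(rectify(c,.016,(.5375,-.0958),.13,2200),cv2.COLOR_BGR2GRAY).astype(np.float32);g=cv2.GaussianBlur(g,(0,0),2.)
    out=[]
    for p,q,lo,hi,ad in(((8,215),(278,525),.1,.9,0),((8,215),(255,0),.08,.42,90),((8,215),(255,0),.1,.9,90)):
        p=np.array(p,float);q=np.array(q,float);u=(q-p)/np.linalg.norm(q-p);n=np.array([-u[1],u[0]]);pts=[]
        for f in np.linspace(lo,hi,80):
            b=p+f*(q-p);o=np.arange(-12,12.1,.5)
            l=cv2.remap(g,(b[0]+o*n[0]).astype(np.float32)[None],(b[1]+o*n[1]).astype(np.float32)[None],cv2.INTER_LINEAR)[0]
            d=abs(np.gradient(l));pts.append(b+o[d.argmax()]*n)
        v=cv2.fitLine(np.array(pts,np.float32),cv2.DIST_WELSCH,0,.01,.01).ravel()
        out.append(((np.rad2deg(np.arctan2(v[0],v[1]))+ad)%180, float((v[2:]-p)@n)))
    return out
E
python3 - <<'E'
from geo import *
c=camera('top')
print(edges(c))
c['img']=cv2.imread('pics/top0.png')[...,::-1].copy();print(edges(c))
s=camera('side')
for k in('side0','s4_1'):
    i=cv2.imread(f'pics/{k}.png')[145:172,312:340];cv2.imwrite(f'pics/p_{k}.png',cv2.resize(i,None,fx=14,fy=14,interpolation=cv2.INTER_CUBIC))
cv2.imwrite('pics/pp.png',np.hstack([cv2.imread('pics/p_side0.png'),cv2.imread('pics/p_s4_1.png')]))
for a in (39.,40.8):
  p=[.5386+.08*np.cos(np.deg2rad(a)),-.0958+.08*np.sin(np.deg2rad(a)),.134];uv=proj(s,p)[0];print(a,uv,(uv-[312,145]+.5)*14)
E
```

```text
[(np.float32(40.832157), 5.199998982017414), (np.float32(40.22946), -4.724414069223721), (np.float32(40.630783), -4.291778259305684)]
[(np.float32(40.755444), 5.349990851081676), (np.float32(40.63269), -4.823332150032347), (np.float32(40.796524), -4.451949166811659)]
39.0 [325.70858683 156.00373715] [198.92021567 161.05232016]
40.8 [325.86054692 156.66076593] [201.04765686 170.25072306]
```

View pics/pp.png

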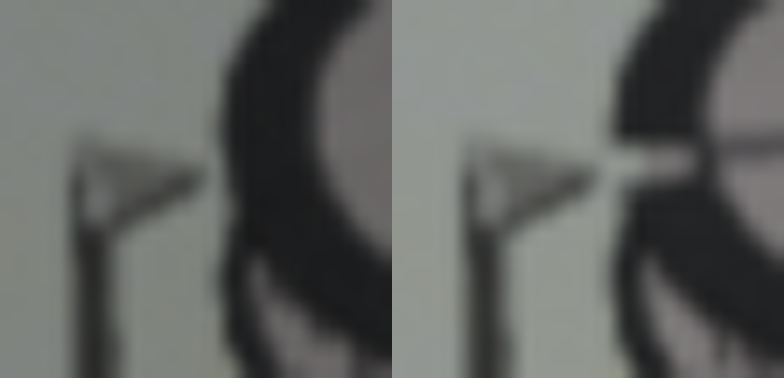

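Call:
jog_arm(
  commands=[
    [1,[0,-25,0],0],
    [1,[0,-25,10],0],
    [1,[0,-25,10],0],
    [1,[0,-10,15],0],
    [1,[0,0,12],0],
    [1,[0,0,5],0],
    [1,[0,0,1.2],0],
    [1,[0,0,0.8],0],
  ],
)

```text
t: 10.0
eef_pos: [0.4951, -0.0797, 0.1345]
tcp_rot: [-3.141, 0.0, 0.001]
force: [0.8, -0.2, 0.3]
opening: 0.0003
```

Call:
jog_arm(
  commands=[
    [1,[0,0,0.5],0],
    [1,[0,0,0],0],
    [1,[-0.2,0.5,0],0],
    [1,[-0.2,0.5,0],0],
    [1,[-0.1,0.5,0],0],
    [1,[0,0,0],0],
    [1,[0,0,0],0],
  ],
)

```text
t: 10.58
eef_pos: [0.495, -0.082, 0.1344]
tcp_rot: [3.141, -0.001, -0.0]
force: [0.1, -0.8, 2.6]
opening: 0.0004
```

Call:
jog_arm(
  commands=[
    [1,[0,0,-0.5],0],
    [1,[0,0,-1],0],
    [1,[0,0,-3],0],
    [1,[0,0,-10],0],
    [1,[0,10,-20],0],
    [1,[0,30,-20],0],
    [1,[0,35,-10],0],
    [1,[0,35,0],0],
  ],
)

```text
t: 11.25
eef_pos: [0.4962, -0.1931, 0.2014]
tcp_rot: [3.139, -0.005, 0.002]
force: [-0.1, 0.0, -0.6]
opening: 0.0005
```

```bash
python3 - <<'E'
from geo import *
for k in range(2):
    t=read_state()['t'];c=camera('side');save(c,f's5_{k}.png');print(t,notch2(c))
c=camera('top');save(c,'t5.png');print(notch2(c,(.5375,-.0956)),edges(c))
print(read_state()['t'],read_state()['eef_pos'],read_state()['force'])
a=cv2.imread('pics/s5_1.png')[145:172,312:340];b=cv2.imread('pics/t5.png')[160:187,370:398]
cv2.imwrite('pics/j5.png',cv2.resize(np.hstack([a,b]),None,fx=14,fy=14,interpolation=cv2.INTER_CUBIC))
E
```

```text
11.25 (np.float64(41.96514817467232), np.float64(45.827967880981035))
11.3 (np.float64(41.99773563165104), np.float64(45.905323151276576))
(np.float64(42.094700581282495), np.float64(49.47684584381457)) [(np.float32(40.764736), 5.360938978460197), (np.float32(40.336563), -5.000003305645546), (np.float32(40.51039), -3.7957090436713483)]
11.4 [ 0.49508246 -0.19411323  0.19900395] [-0.35489567  0.46784722 -0.12041953]
```

View pics/j5.png

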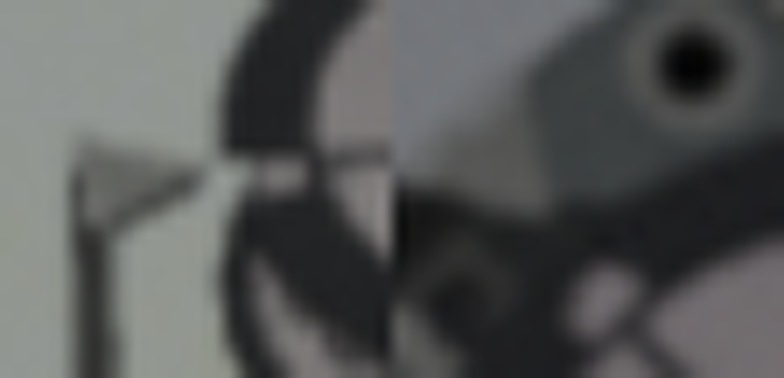

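View pics/t5.png

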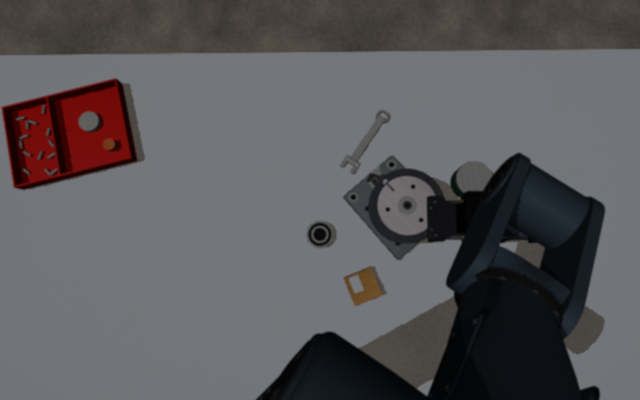

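Call:
jog_arm(
  commands=[
    [1,[0,-35,0],0],
    [1,[0,-35,10],0],
    [1,[0,-30,20],0],
    [1,[0,-10,15],0],
    [1,[0,0,12],0],
    [1,[0,0,5],0],
    [1,[0,0,0],0],
    [1,[0,0,0],0],
  ],
)

```text
t: 12.07
eef_pos: [0.4947, -0.0814, 0.1366]
tcp_rot: [-3.141, 0.0, 0.0]
force: [0.2, -0.1, -0.4]
opening: 0.0001
```

Call:
jog_arm(
  commands=[
    [1,[0,0,1],0],
    [1,[0,0,0],0],
    [1,[0,0,0],0],
    [1,[0,0,1.0],0],
    [1,[0,0,0.5],0],
    [1,[0,0,0],0],
  ],
)

```text
t: 12.57
eef_pos: [0.4949, -0.0819, 0.1344]
tcp_rot: [3.141, -0.001, -0.0]
force: [-0.5, 0.1, 2.7]
opening: 0.0004
```

```bash
python3 - <<'E'
from geo import *
for k in range(2):
    s=read_state();print(s['t'],s['eef_pos'],s['force']);c=camera('side');print(notch2(c))
E
```

```text
12.5667 [ 0.49491239 -0.08194893  0.13442441] [-0.52953939  0.0705925   2.7027335 ]
(np.float64(163.15201628847143), np.float64(30.003720406554706))
12.6167 [ 0.49491944 -0.08191726  0.13440312] [-0.7748264  -0.03009908  2.44119137]
(np.float64(48.89503193652726), np.float64(33.064496321505715))
```

Call:
jog_arm(
  commands=[
    [1,[0.1,-0.3,0],0],
    [1,[0.1,-0.3,0],0],
    [1,[0.1,-0.3,0],0],
    [1,[0,0,0],0],
    [1,[0,0,0],0],
    [1,[0,0,0],0],
  ],
)

```text
t: 13.17
eef_pos: [0.4953, -0.0809, 0.1344]
tcp_rot: [3.141, -0.001, 0.0]
force: [-0.4, -0.9, 6.6]
opening: 0.0004
```

Call:
jog_arm(
  commands=[
    [1,[0,0,-0.5],0],
    [1,[0,0,-1],0],
    [1,[0,0,-3],0],
    [1,[0,0,-10],0],
    [1,[0,10,-20],0],
    [1,[0,30,-20],0],
    [1,[0,35,-10],0],
    [1,[0,35,0],0],
  ],
)

```text
t: 13.83
eef_pos: [0.4964, -0.1921, 0.2012]
tcp_rot: [3.139, -0.004, 0.002]
force: [0.5, 0.1, -0.1]
opening: 0.0004
```

```bash
python3 - <<'E'
from geo import *
for k in range(2):
    t=read_state()['t'];c=camera('side');save(c,f's6_{k}.png');print(t,notch2(c))
c=camera('top');save(c,'t6.png');print(notch2(c,(.5375,-.0956)),edges(c))
for th in('wrench','carton_mid','old_bearing_mid','unit'):
    for n,cc in(('side',camera('side')),):
        r=trace(cc,th);P=cloud(cc)
        for d in r[:1]:
            m=d['pixels']&(cc['z_map']>0);print(th,round(d['confidence'],2),np.median(P[m],0).round(3))
s=read_state();print(s['t'],s['eef_pos'],s['force'])
a=cv2.imread('pics/s6_1.png')[145:172,312:340];b=cv2.imread('pics/t6.png')[160:187,370:398]
cv2.imwrite('pics/j6.png',cv2.resize(np.hstack([a,b]),None,fx=14,fy=14,interpolation=cv2.INTER_CUBIC))
E
```

```text
13.8333 (np.float64(48.15887997244204), np.float64(46.28816619362228))
13.8833 (np.float64(48.15541609867316), np.float64(46.49808411433845))
(np.float64(48.36899849327682), np.float64(49.43298663888399)) [(np.float32(40.834763), 5.249997880123087), (np.float32(40.498383), -5.099991651093811), (np.float32(40.517914), -3.9999979196256867)]
wrench 0.71 [ 0.531 -0.061  0.1  ]
carton_mid 0.94 [ 0.37  -0.002  0.021]
old_bearing_mid 0.83 [0.482 0.091 0.016]
unit 0.72 [ 0.53  -0.061  0.082]
14.3833 [ 0.49492039 -0.18966472  0.19837755] [ 0.28426381 -0.18761118  0.79079558]
```

View pics/j6.png

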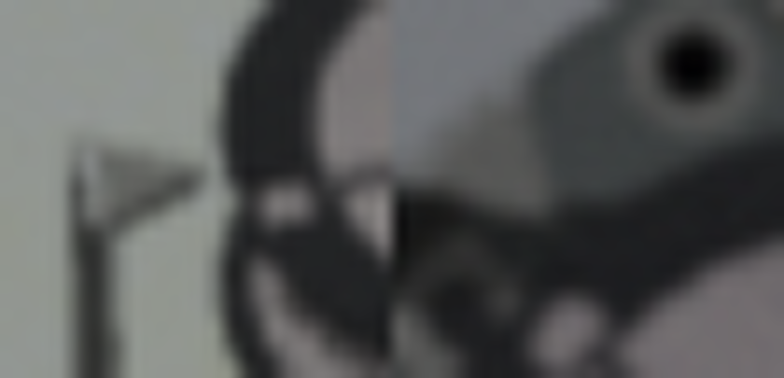

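Call:
jog_arm(
  commands=[
    [1,[7,-8,0],0],
    [1,[11,-13,5],0],
    [1,[11,-13,10],0],
    [1,[8,-10,10],0],
    [1,[5,-6,10],0],
    [1,[0,0,10],0],
    [1,[0,0,5],0],
    [1,[0,0,3],0],
  ],
)

```text
t: 15.05
eef_pos: [0.536, -0.1406, 0.1441]
tcp_rot: [-3.141, 0.003, 0.0]
force: [-0.2, -0.0, -0.8]
opening: 0.0003
```

Call:
jog_arm(
  commands=[
    [1,[0,0,2],0],
    [1,[0,0,0],0],
    [1,[0,0,0],0],
    [1,[0,0,0],0],
    [1,[0,0,0],0],
    [1,[0,0,0],0],
  ],
)

```text
t: 15.55
eef_pos: [0.5372, -0.141, 0.144]
tcp_rot: [3.141, -0.001, -0.0]
force: [0.3, 0.0, -0.0]
opening: 0.0004
```

```bash
python3 - <<'E'
from geo import *
for k in range(2):
    s=read_state();print(s['t'],s['eef_pos'],s['force']);c=camera('side');save(c,f's7_{k}.png');print(notch2(c))
cv2.imwrite('pics/j7.png',cv2.resize(cv2.imread('pics/s7_1.png')[100:215,290:430],None,fx=4,fy=4,interpolation=cv2.INTER_CUBIC))
E
```

```text
15.55 [ 0.53716418 -0.14103792  0.14396786] [ 0.25650308  0.01982079 -0.02038387]
(np.float64(48.21597241684751), np.float64(45.623492965820965))
15.6 [ 0.53711272 -0.14095067  0.14390313] [-0.04622212  0.08815079 -0.16665917]
(np.float64(48.21582352298185), np.float64(45.821536117432814))
```

View pics/j7.png

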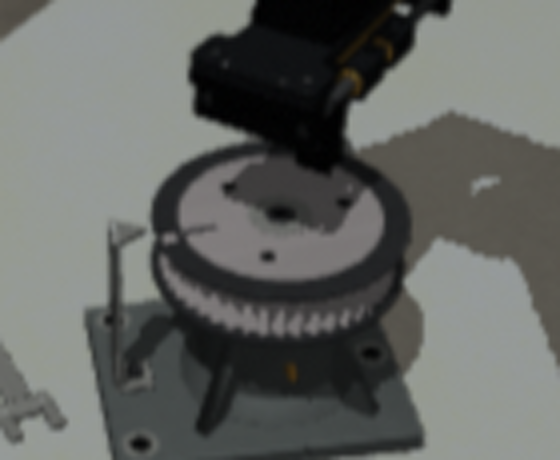

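Notch, holes and scribe line are all visible with the hand hovering at the far side, so I can measure while in contact. Lower gently.

Call:
jog_arm(
  commands=[
    [1,[0,0,3],0],
    [1,[0,0,3],0],
    [1,[0,0,1.5],0],
    [1,[0,0,1],0],
    [1,[0,0,0.8],0],
    [1,[0,0,0.5],0],
    [1,[0,0,0],0],
  ],
)

```text
t: 16.23
eef_pos: [0.5376, -0.1407, 0.1345]
tcp_rot: [3.141, -0.001, -0.0]
force: [0.4, 0.8, 4.6]
opening: 0.0002
```

```bash
python3 - <<'E'
from geo import *
s=read_state();print(s['t'],s['eef_pos'],s['force']);c=camera('side');print(notch2(c))
E
```

```text
16.2333 [ 0.53758645 -0.14070211  0.13445522] [0.4136431  0.81523242 4.58997145]
(np.float64(49.20698374042172), np.float64(44.97239197579731))
```

Call:
jog_arm(
  commands=[
    [1,[-0.6,0,0],0],
    [1,[-1.5,-0.1,0],0],
    [1,[-1.8,-0.1,0],0],
    [1,[-1.5,-0.1,0],0],
    [1,[-0.8,-0.1,0],0],
    [1,[-0.4,-0.1,0],0],
    [1,[0,0,0],0],
    [1,[0,0,0],0],
  ],
)

```text
t: 16.95
eef_pos: [0.5311, -0.1406, 0.1344]
tcp_rot: [3.141, -0.002, -0.0]
force: [0.7, 0.1, 6.1]
opening: 0.0004
```

```bash
python3 - <<'E'
from geo import *
s=read_state();print(s['t'],s['eef_pos'],s['force']);c=camera('side');print(notch2(c))
E
```

```text
16.95 [ 0.53111484 -0.14055849  0.13440742] [0.66085333 0.11345097 6.06826847]
(np.float64(41.17147585658333), np.float64(45.331842378516356))
```

Call:
jog_arm(
  commands=[
    [1,[-0.3,0,0],0],
    [1,[0,0,0],0],
    [1,[0,0,0],0],
    [1,[0,0,0],0],
  ],
)

```text
t: 17.33
eef_pos: [0.5309, -0.1405, 0.1344]
tcp_rot: [3.141, -0.002, -0.0]
force: [1.0, 0.6, 5.4]
opening: 0.0008
```

Call:
jog_arm(
  commands=[
    [1,[0,0,-0.5],0],
    [1,[0,0,-0.5],0],
    [1,[0,0,-2],0],
    [1,[0,0,-6],0],
    [1,[0,0,-15],0],
    [1,[0,0,-20],0],
    [1,[0,5,-20],0],
    [1,[0,0,0],0],
  ],
)

```text
t: 18.0
eef_pos: [0.5326, -0.147, 0.2016]
tcp_rot: [3.137, -0.007, -0.0]
force: [0.5, -0.7, -0.2]
opening: 0.0008
```

```bash
python3 - <<'E'
from geo import *
for k in range(2):
    t=read_state()['t'];c=camera('side');save(c,f's8_{k}.png');print(t,notch2(c))
c=camera('top');save(c,'t8.png');print(notch2(c,(.5375,-.0956)),edges(c))
s=read_state();print(s['t'],s['eef_pos'],s['force'])
a=cv2.imread('pics/s8_1.png');print(abs(a.astype(int)-cv2.imread('pics/side0.png'))[160:260,270:425].mean())
c=camera('side');print(read_state()['t'],notch2(c))
a=cv2.imread('pics/s8_1.png')[145:172,312:340];b=cv2.imread('pics/t8.png')[160:187,370:398]
cv2.imwrite('pics/j8.png',cv2.resize(np.hstack([a,b]),None,fx=14,fy=14,interpolation=cv2.INTER_CUBIC))
E
```

```text
18.0 (np.float64(37.2006714742883), np.float64(45.009826957346704))
18.05 (np.float64(37.20874863114204), np.float64(45.03840580862462))
(np.float64(37.5016289910738), np.float64(24.927113512896945)) [(np.float32(40.742218), 5.379983879999138), (np.float32(40.237946), -4.676875051547802), (np.float32(40.43898), -3.551957521362935)]
18.15 [ 0.52957503 -0.14500733  0.1973914 ] [-1.35690209 -0.11300694  0.08862068]
12.883096774193548
18.2 (np.float64(37.3540584518866), np.float64(44.28719951938925))
```

View pics/j8.png

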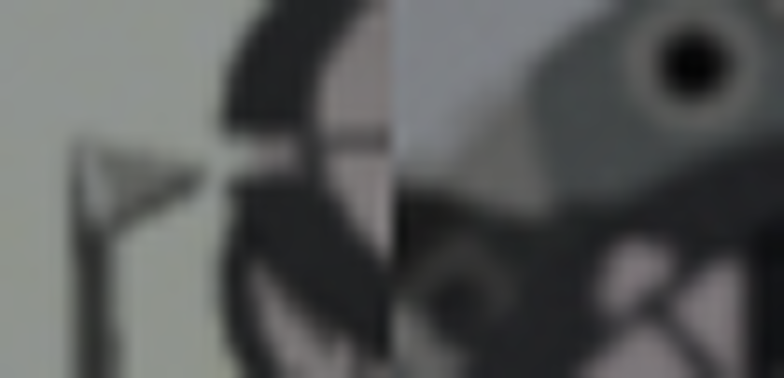

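View pics/s8_1.png

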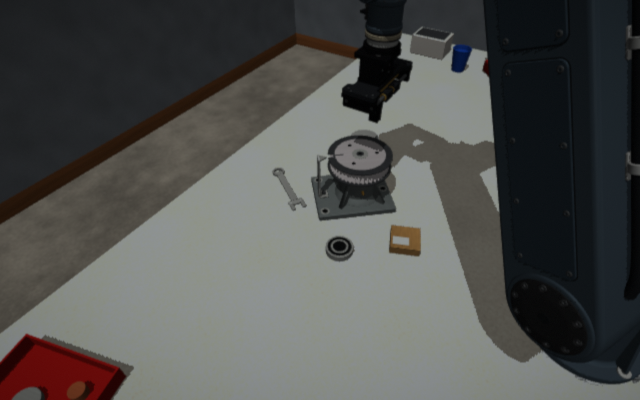

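Call:
jog_arm(
  commands=[
    [1,[0,-5,10],0],
    [1,[0,0,15],0],
    [1,[0,0,15],0],
    [1,[0,0,10],0],
    [1,[0,0,5],0],
    [1,[0,0,2],0],
    [1,[0,0,0],0],
    [1,[0,0,0],0],
  ],
)

```text
t: 18.87
eef_pos: [0.5304, -0.1404, 0.141]
tcp_rot: [3.141, -0.0, -0.0]
force: [0.1, -0.6, -0.1]
opening: 0.0004
```

Call:
jog_arm(
  commands=[
    [1,[0,0,2],0],
    [1,[0,0,1.5],0],
    [1,[0,0,1],0],
    [1,[0,0,0.5],0],
    [1,[0,0,0.5],0],
    [1,[0,0,0],0],
    [1,[0,0,0],0],
    [1,[0,0,0],0],
  ],
)

```text
t: 19.53
eef_pos: [0.5302, -0.1403, 0.1353]
tcp_rot: [3.142, -0.0, 0.0]
force: [-1.2, -0.7, 0.5]
opening: 0.0004
```

```bash
python3 - <<'E'
from geo import *
for k in range(2):
  s=read_state();print(s['t'],s['eef_pos'],s['force']);c=camera('side');print(notch2(c))
E
```

```text
19.5333 [ 0.53015958 -0.14026393  0.13530493] [-1.23656196 -0.72818327  0.46718319]
(np.float64(37.058848866757245), np.float64(45.066047159688054))
19.5833 [ 0.53017653 -0.1402851   0.1353004 ] [ 0.2009969   0.61057719 -0.25977893]
(np.float64(37.06346782411799), np.float64(45.0005482500242))
```

Call:
jog_arm(
  commands=[
    [1,[0,0,0.4],0],
    [1,[0,0,0.2],0],
    [1,[0,0,0.2],0],
    [1,[0,0,0],0],
  ],
)

```text
t: 19.97
eef_pos: [0.5302, -0.1403, 0.1345]
tcp_rot: [3.142, -0.0, 0.0]
force: [0.0, 0.4, 0.6]
opening: 0.0002
```

```bash
python3 - <<'E'
from geo import *
for k in range(2):
  s=read_state();print(s['t'],s['eef_pos'],s['force']);c=camera('side');print(notch2(c))
E
```

```text
19.9667 [ 0.53015321 -0.14026792  0.13445113] [0.03749594 0.41976522 0.57235747]
(np.float64(37.249576320728636), np.float64(45.25951037004408))
20.0167 [ 0.53013989 -0.14026652  0.13443259] [ 0.78558075  0.57894948 -0.32377258]
(np.float64(37.23042837482953), np.float64(45.47142909934875))
```

Call:
jog_arm(
  commands=[
    [1,[0,0,0.2],0],
    [1,[0,0,0],0],
    [1,[0,0,0],0],
  ],
)

```text
t: 20.32
eef_pos: [0.5303, -0.1403, 0.1344]
tcp_rot: [3.141, -0.0, 0.0]
force: [-0.6, -0.2, 1.8]
opening: 0.0004
```

```bash
python3 - <<'E'
from geo import *
for k in range(2):
  s=read_state();print(s['t'],s['eef_pos'],s['force']);c=camera('side');print(notch2(c))
E
```

```text
20.3167 [ 0.53027096 -0.14030813  0.13443875] [-0.64563448 -0.22313205  1.81329488]
(np.float64(37.444829136323676), np.float64(45.36862560648586))
20.3667 [ 0.53027356 -0.14027836  0.13443369] [-0.79903873  0.37320516  1.88636915]
(np.float64(37.448724576975536), np.float64(45.594177396193885))
```

Call:
jog_arm(
  commands=[
    [1,[0.4,0.1,0],0],
    [1,[0.7,0.1,0],0],
    [1,[0.7,0.1,0],0],
    [1,[0.5,0.1,0],0],
    [1,[0.3,0,0],0],
    [1,[0,0,0],0],
    [1,[0,0,0],0],
    [1,[0,0,0],0],
  ],
)

```text
t: 21.08
eef_pos: [0.533, -0.1408, 0.1344]
tcp_rot: [3.141, -0.001, -0.0]
force: [-0.2, 0.3, 4.3]
opening: 0.0005
```

```bash
python3 - <<'E'
from geo import *
for k in range(2):
  s=read_state();print(s['t'],s['eef_pos'],s['force']);c=camera('side');print(notch2(c))
E
```

```text
21.0833 [ 0.53295546 -0.14078435  0.13441447] [-0.15523194  0.28500031  4.3202501 ]
(np.float64(40.807504079491736), np.float64(44.8221835121806))
21.1333 [ 0.5329517  -0.14075623  0.13442594] [-0.18615807  0.23658755  4.07095096]
(np.float64(40.82128849756924), np.float64(44.59662715286991))
```

40.8°: on target. Now lift very gently.

Call:
jog_arm(
  commands=[
    [1,[0,0,-0.1],0],
    [1,[0,0,-0.1],0],
    [1,[0,0,-0.1],0],
    [1,[0,0,-0.1],0],
    [1,[0,0,-0.1],0],
    [1,[0,0,-0.2],0],
    [1,[0,0,-0.2],0],
    [1,[0,0,0],0],
  ],
)

```text
t: 21.85
eef_pos: [0.5323, -0.1404, 0.1348]
tcp_rot: [-3.141, 0.001, 0.0]
force: [-0.1, 0.2, -0.2]
opening: 0.0004
```

```bash
python3 - <<'E'
from geo import *
for k in range(2):
  s=read_state();print(s['t'],s['eef_pos'],s['force']);c=camera('side');print(notch2(c))
E
```

```text
21.85 [ 0.53227852 -0.14039816  0.13476354] [-0.06700422  0.20990128 -0.22715645]
(np.float64(39.834976002158555), np.float64(45.10242850393401))
21.9 [ 0.53237385 -0.14046111  0.13481414] [ 0.38832653 -0.45602442  0.42794877]
(np.float64(39.750369756334294), np.float64(45.20519482552178))
```

Call:
jog_arm(
  commands=[
    [1,[0,0,-0.2],0],
    [1,[0,0,-0.3],0],
    [1,[0,0,-0.5],0],
    [1,[0,0,-0.5],0],
    [1,[0,0,-1],0],
    [1,[0,0,-1.5],0],
    [1,[0,0,-2],0],
    [1,[0,0,-3],0],
  ],
)

```text
t: 22.62
eef_pos: [0.5326, -0.1406, 0.1443]
tcp_rot: [-3.141, 0.0, 0.0]
force: [-0.4, 0.2, 0.1]
opening: 0.0005
```

```bash
python3 - <<'E'
from geo import *
for k in range(2):
  s=read_state();print(s['t'],s['eef_pos'],s['force']);c=camera('side');print(notch2(c))
E
```

```text
22.6167 [ 0.53259249 -0.14060846  0.14425018] [-0.38932232  0.23074923  0.08946974]
(np.float64(39.91267578712137), np.float64(45.020770042427316))
22.6667 [ 0.53306988 -0.14078333  0.14490848] [ 0.22625606  0.63045127 -0.17792839]
(np.float64(40.000831990098504), np.float64(44.87489094370477))
```

Call:
jog_arm(
  commands=[
    [1,[0,0,-5],0],
    [1,[0,0,-10],0],
    [1,[0,5,-15],0],
    [1,[0,20,-15],0],
    [1,[0,25,-10],0],
    [1,[0,25,0],0],
    [1,[0,15,0],0],
    [1,[0,0,0],0],
  ],
)

```text
t: 23.38
eef_pos: [0.5332, -0.234, 0.2]
tcp_rot: [3.139, -0.002, -0.003]
force: [-0.1, -0.0, -0.6]
opening: 0.0004
```

```bash
python3 - <<'E'
from geo import *
for k in range(6):
    t=read_state()['t'];c=camera('side');print(t,notch2(c))
save(c,'s9.png')
c=camera('top');save(c,'t9.png');print(notch2(c,(.5375,-.0956)),edges(c))
s=read_state();print(s['t'],s['eef_pos'],s['force'])
a=cv2.imread('pics/s9.png')[145:172,312:340];b=cv2.imread('pics/t9.png')[160:187,370:398]
cv2.imwrite('pics/j9.png',cv2.resize(np.hstack([a,b]),None,fx=14,fy=14,interpolation=cv2.INTER_CUBIC))
E
```

```text
23.3833 (np.float64(39.93443928837971), np.float64(45.477637301384355))
23.4333 (np.float64(39.918231085845235), np.float64(45.469756195988666))
23.4833 (np.float64(39.93495820610423), np.float64(45.432500810362015))
23.5333 (np.float64(39.93701777695708), np.float64(45.528266336248834))
23.5833 (np.float64(39.916975374536264), np.float64(45.435856391011285))
23.6333 (np.float64(39.93021611600392), np.float64(45.42429235386311))
(np.float64(40.15572013767445), np.float64(49.13094039667227)) [(np.float32(40.779686), 5.355499433886958), (np.float32(40.09317), -4.499999139019542), (np.float32(40.415894), -3.726084376892223)]
23.7333 [ 0.53249999 -0.22926888  0.19886226] [-0.13080922  0.00094345  0.85603912]
```

View pics/j9.png

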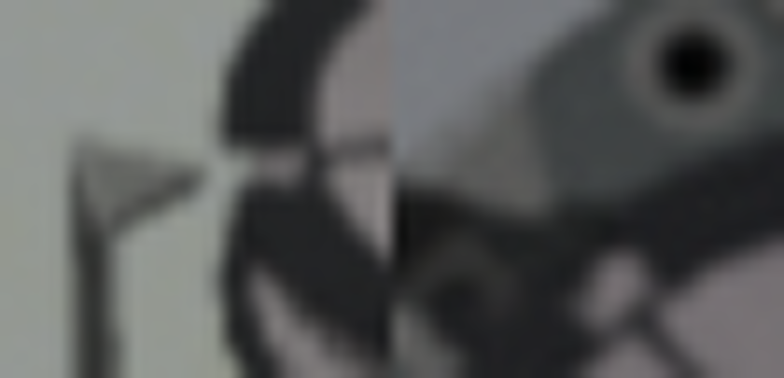

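View pics/t9.png

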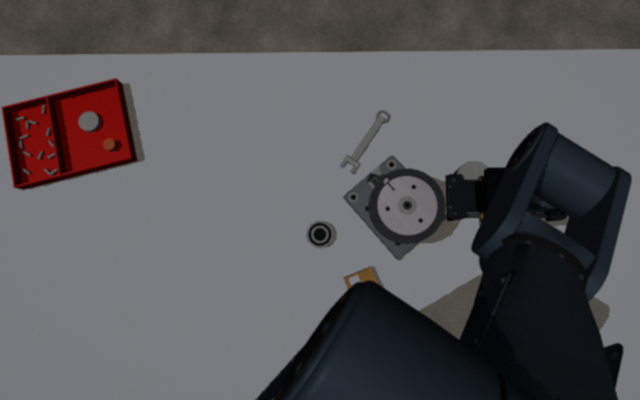

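The pulley is at rest at about 40.0°, and the pointer is at about 40.7°. The notch opens at the tip, nothing is touching, and the foot edges have not moved. I'm handing the job in.

```bash
python3 -c "
from workcell import *
print(workorder.sign_off(), read_state()['t'])"
```

```text
the job is handed in; nothing more can be done
the job is handed in; nothing more can be done
```

The pulley is standing with its notch at the pointer, within about 1°. I signed the job off at about 23.7 s of the 54 s allowed.

- **Spin:** I flicked it anticlockwise to about 3.9 rad/s with the closed fingertip pressing lightly (about 7 N). It then ran free for about 2.4 s.
- **Brake:** I braked it with the fingertip at about 7.5 s, when the fitted coast put it at about 2.2–2.5 rad/s. It stopped roughly 10° short of the pointer.
- **Easing round:** This took several gentle touches. Some landings and lift-offs turned the pulley a few degrees by themselves, so it overshot to 48° and came back to 37° before the final, slow lift-off.

**Last checks**
- **Notch position:** The notch reads 39.9° in the side camera and 40.2° in the top camera. The pointer is at about 40.7° from the long foot edge; the short edge read 40.1–40.8° and the tip itself 40.2–41.5°.
- **At rest:** The side-camera reading was steady over six frames.
- **Unit:** The foot edges are where they were at the start, within measuring noise.
- **Bench items:** The old bearing, carton and wrench look unmoved in the pictures. The network's last trace of the wrench was wrong because it marked the unit, so for the wrench I relied on the picture. I did not measure the grease tin, which is partly hidden by the arm in the last top view; the hand stayed well above it throughout.
- **Hand:** It is about 65 mm above the face and off to one side, touching nothing.

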